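# Turn the desk lamp up to full on its touch dimmer

## Task

Turn the desk lamp up from dim to full: put the closed fingertips lightly on the smallest dot of the black touch bar on its base, run them along the row of dots to the largest, and keep them resting lightly on the largest dot so that the lamp stores the setting; the program finishes while the fingertips are still resting there. Do not press hard, touch the red power key or shift the lamp, and leave the mug, stapler and notebook alone.

Things in the scene. Friction and masses are not known exactly. Their poses are not given: they have to be found in the camera images.
- lamp: desk lamp, loose on the desk, 3.2 kg: flat aluminium slab base 110 x 260 mm, 22 mm high; a black arm at one end leans outward, away from the base, to a black cone shade 0.45 m from the base's middle and up to 0.3 m high. Origin: centre of the base's underside; x across the base, y along it towards the arm (its foot, 34 mm wide, is at y = +105 mm), z up
- touch_bar: the dimmer: springy black silicone bar in the top of the lamp base, 18 x 136 mm, top 5 mm above the base (27 mm above the desk), five white dots 28 mm apart on its centre line, growing from 4 to 14 mm. Yields 1 mm per 2 N, at most 4 mm, then hard. Origin: centre of its underside, 9 mm below its top; axes as the lamp's, +y from dim to bright
- power_key: the lamp's on/off key: a red disc 18 mm across and 3 mm high with a black surround, on top of the base, 54 mm past the largest dot towards the arm. Origin: centre of its underside, 22 mm above the desk. Not to be touched
- mug: a blue ceramic mug, 80 mm across, 92 mm high, standing loose behind the lamp base (lamp's +x side). Origin: centre of its underside. Leave alone
- stapler: a red and black stapler, 130 mm long, 34 mm wide, about 52 mm high, loose on the desk past the dim end of the lamp base. Origin: centre of its underside, its y axis along its length. Leave alone
- notebook: a green hardback notebook 150 x 210 x 20 mm lying under the lamp shade. Origin: centre of its underside. Leave alone
- dot1 (a point): a point on the top face of the touch bar at the centre of the first and smallest dot (4 mm across), the dimmest setting, nearest the bar's free end; 27 mm above the desk while the bar is not pressed, and sinking with the bar; x across the bar, y along it from dim to bright, z up
- dot2 (a point): a point on the top face of the touch bar at the centre of the second dot (7 mm); 27 mm above the desk while the bar is not pressed, and sinking with the bar; x across the bar, y along it from dim to bright, z up
- dot3 (a point): a point on the top face of the touch bar at the centre of the middle dot (9 mm); 27 mm above the desk while the bar is not pressed, and sinking with the bar; x across the bar, y along it from dim to bright, z up
- dot4 (a point): a point on the top face of the touch bar at the centre of the fourth dot (12 mm); 27 mm above the desk while the bar is not pressed, and sinking with the bar; x across the bar, y along it from dim to bright, z up
- dot5 (a point): a point on the top face of the touch bar at the centre of the fifth and largest dot (14 mm), full brightness, nearest the red power key and the lamp's arm; 27 mm above the desk while the bar is not pressed, and sinking with the bar; x across the bar, y along it from dim to bright, z up

How it is judged:
On the way, in this order (a step that is already met when the one before it is completed fails the run):
1. the fingertips touch the bar on dot 1 of 5, counted from the dim end (contact force between the fingers and touch_bar above 0.3 N and horizontal distance between the grasp point and dot1 below 0.0135 m), for 0.04 s.
2. the fingertips touch the bar on dot 2 of 5, counted from the dim end (contact force between the fingers and touch_bar above 0.3 N and horizontal distance between the grasp point and dot2 below 0.0135 m), for 0.04 s.
3. the fingertips touch the bar on dot 3 of 5, counted from the dim end (contact force between the fingers and touch_bar above 0.3 N and horizontal distance between the grasp point and dot3 below 0.0135 m), for 0.04 s.
4. the fingertips touch the bar on dot 4 of 5, counted from the dim end (contact force between the fingers and touch_bar above 0.3 N and horizontal distance between the grasp point and dot4 below 0.0135 m), for 0.04 s.
At the end, for the whole second after the job is handed in: After touching dots 1 to 4 in order, the closed fingertips rest on the bar within 13 mm of the centre of dot 5, at 0.3 to 20 N, through the last second; power key untouched, lamp still and within 12 mm of its place, mug, stapler and notebook within 15 mm of theirs (contact force between the fingers and touch_bar between 0.3 and 20 N and horizontal distance between the grasp point and dot5 below 0.0135 m and contact force between anything else and power_key below 0.3 N and linear speed of lamp below 0.02 m/s and distance of each of mug, stapler, notebook, power_key from where it was at the start of the episode below 0.015 m and distance of lamp from where it was at the start of the episode below 0.012 m); the arm keeps its last pose, push and grip.
It fails at once if the touch bar is pressed harder than 20 N (contact force between the fingers and touch_bar above 20 N).
It fails at once if the red power key is touched (contact force between anything else and power_key above 0.3 N).
It fails at once if the lamp is shifted or lifted by more than 12 mm (distance of lamp from where it was at the start of the episode above 0.012 m or distance of power_key from where it was at the start of the episode above 0.015 m).
It fails at once if the mug, stapler or notebook is moved by more than 15 mm (distance of any of mug, stapler, notebook from where it was at the start of the episode above 0.015 m).
It also fails if it takes over 35 s, if anything falls off the work surface, if the arm or the gripper's body presses on something with over 40 N, if the wrist force passes 120 N, or if a joint passes its speed limit or range.

## Robot

A 7-joint arm with a two-finger parallel gripper is mounted at the origin on the work surface. World frame = base frame: x ahead of the robot, y to its left, z up, the work surface at z = 0. Lengths are in m, angles in rad, forces in N, time in s.
With the tool pointing down it reaches from about 0.425 to 0.925 m from the base axis. Payload 6.8 kg.
Tool frame: the origin (TCP) lies on the mounting face of the last link; the fingertips stand 173 mm ahead of it and the grasp point (between the pads) lies 155 mm ahead of it; z points along the fingers, y is the line along which they close (so a half turn about z gives the same grasp; the last joint's range is limited). The gripper opens to 85 mm and grips with 20 to 120 N. Pads are 22 mm wide; open, the fingers measure 114 mm over their backs; the gripper's body (76 mm by 85 mm) begins 54 mm behind the grasp point. The pads swing forward as they close: fully open they stand 13 mm farther back than shut.
Start: joints at [-1.424, 0.477, 0.022, 1.555, -0.011, 1.109, -0.083], TCP at [0.17, 0.653, 0.405] pointing down, gripper open.
Joint ranges: [-2.96, 2.96], [-0.34, 2.1], [-1.41, 1.46], [0.24, 2.44], [-1.37, 4.51], [0.17, 1.92], [-2.96, 2.96]. Speed limits (rad/s): [2.39, 2.39, 3.14, 3.14, 3.14, 3.14, 3.14].

## Interface

Orientations are given as a rotation vector (axis times angle).
In Python, from bench import r gives the robot as it stands.
- The arm moves only by the tool arm_command, never from a script. Its argument "plan" is a list of rows, each an object of numbers: "claw": the closure, from 0 (fully open) to 1 (shut); "tx", "ty", "tz": the shift along the tool's x, y, z in m; "ax", "ay", "az": the turn, a rotation vector about the tool's x, y, z in degrees. A call has exactly 10 rows; each row shifts and turns the commanded pose from where the row before left it, along the tool's axes as they then stand; what a row does not reach is not made up. A row lasts 1/12 s, in which the tool goes at most 41.7 mm and 7.16 degrees, less where a joint would pass 70% of its speed; a pose out of reach is approached as far as the arm can. A call is refused whole if a number of a shift passes 0.0417 or a number of a turn 7.16, either way. A call with a gripper value outside its range is refused whole. The fingers move at their own pace and stop on an object; "squeeze" is the grip in N (left out, the last holds). Time passes only in rows, so rows that do not move let the fingers close, or fill a call up. It gives the time, the measured TCP pose, the force, the opening and the grip force at its end, in the units of the state.
- r.get_obs(): the state, without advancing time (a new reading comes with each control period).
- r.grab_frame(name): name is "side" or "top" or "wrist"; returns the picture (384x512x3 uint8, red, green, blue); there is no depth.
- r.camera_model(name): a dict with "fx", "fy", "cx", "cy" (pixels), "k1" (the pictures are not rectified: a ray, as slopes to the right and down, at radius r is drawn at 1 + k1 r^2 times it, then the intrinsics apply), "position" and "orientation" of the camera in the world; the wrist camera has in their place "tool_from_camera" (4x4, takes a point from camera to tool coordinates, whose origin is the TCP and whose axes are the flange's). Camera axes: x right, y up, looking along -z (the intrinsics and any distortion apply to the point x, -y, -z); pixel columns grow to the right and rows downward; lengths in m; the calibration is good to about 2 mm. A picture is of the moment at which its call begins: read the wrist's pose just before it. camera_model takes no time and is no camera call.
- r.hand_in(): hands the job in; it is judged then, once.
Trained networks look in the newest picture that a camera, given by its name, has taken for a name from the list of things; names that differ only in an ending like _2 or _b are one class to them, and where a whole thing is asked for, a point or a joint stands for the part that bears it (a point fixed in the world has none). Each returns a list of dicts, best first, with "confidence" (0 to 1); they miss things now and then, are a little off and sometimes report something else, mostly with a low value. They report only what shows in the picture. A call takes as long as a camera call.
- r.boxes_of(target, camera): "location" ([x, y, z] in m, in the coordinates of the camera as it stood for that picture, good to about 4 mm: the middle of the surface that is visible of it).
- r.tip_of(target, camera): "location" ([x, y, z] in m, in the coordinates of the camera as it stood for that picture, good to about 4 mm: a listed point, or the origin of a listed thing).
The state is a dict: "clock": time; "joints": joint angles; "qvel": joint speeds; "tau": joint torques, N m; "tcp_pos": TCP position; "orientation": TCP orientation; "contact_force": force on the tool from outside, world axes, zero at the start; "moment": the same for the moment, N m; "grip_width": finger opening in m; "gripper_force": force on a finger pad.
Only numpy, scipy, OpenCV 4.12 (cv2) and the standard library are available. Lean on these libraries where they do the work, as an engineer would, in place of code of your own. Each camera call takes 0.05 s, during which the arm holds its last target. There are 200 camera calls.

## Working session

There is one attempt and no reset: what is moved stays moved. The work goes in short steps, Python scripts to look and compute and a tool call to move; the robot and the scene stay as the last step left them, time stands still between calls to the robot, and variables do not carry over. Pictures are saved under pics/ and viewed, at most 10 in all, crops included, and the job is handed in when it is done.

Besides the shell and the picture viewer there is one more tool, called after "Call:" by a JSON object that holds its "fn" and its "kwargs", one argument or row to a line. arm_command: Moves the arm, as the interface text tells. Its arguments: {"type":"object","properties":{"plan":{"type":"array","items":{"type":"object","properties":{"claw":{"type":"number"},"tx":{"type":"number"},"ty":{"type":"number"},"tz":{"type":"number"},"ax":{"type":"number"},"ay":{"type":"number"},"az":{"type":"number"}}}},"squeeze":{"type":"number"}},"required":["plan"]}

```bash
mkdir -p pics; cat > h.py <<'E'
import numpy as np, cv2
from scipy.spatial.transform import Rotation as R
from bench import r
def campose(n):
    m=r.camera_model(n)
    if n=="wrist":
        o=r.get_obs(); T=np.eye(4); T[:3,:3]=R.from_rotvec(o["orientation"]).as_matrix(); T[:3,3]=o["tcp_pos"]
        return T@np.array(m["tool_from_camera"])
    T=np.eye(4); q=np.array(m["orientation"],float)
    T[:3,:3]=q if q.shape==(3,3) else R.from_rotvec(q).as_matrix(); T[:3,3]=m["position"]; return T
def pix2plane(n,T,u,v,z):
    m=r.camera_model(n); d=np.array([(u-m["cx"])/m["fx"],(v-m["cy"])/m["fy"]]); s=d.copy()
    for _ in range(20): s=d/(1+m["k1"]*(s@s))
    w=T[:3,:3]@np.array([s[0],-s[1],-1]); p=T[:3,3]
    return p+w*(z-p[2])/w[2]
def save(n,f):
    im=r.grab_frame(n); cv2.imwrite("pics/"+f,im[:,:,::-1]); return im
E
python3 - <<'E'
from h import *
np.set_printoptions(precision=4,suppress=True)
print(r.get_obs())
ims=[]
for n in ["top","side","wrist"]:
    T=campose(n); print(n,r.camera_model(n)); ims.append(save(n,n+"0.png"))
    for t in ["dot1","dot3","dot5","touch_bar","power_key","lamp","mug","stapler","notebook"]:
        for d in r.tip_of(t,n)[:1]:
            print(t,round(d["confidence"],2),(T@np.append(d["location"],1))[:3])
E
```

```text
{'clock': 0.0, 'joints': array([-1.4241,  0.4778,  0.0224,  1.5565, -0.0115,  1.1093, -0.0831]), 'qvel': array([ 0.0001, -0.001 ,  0.0003,  0.0007, -0.0015,  0.0014, -0.0004]), 'tau': array([ -0.0013, -59.6444,   1.6075, -28.1207,   0.0124,   0.0092,
        -0.    ]), 'tcp_pos': array([0.1701, 0.6529, 0.4037]), 'orientation': array([-0.3992, -3.116 ,  0.003 ]), 'contact_force': array([ 0.1173, -1.362 , -0.8961]), 'moment': array([0.021 , 0.0122, 0.017 ]), 'gripper_force': 0.0, 'grip_width': 0.08557151267079306}
top {'fx': 431.1598945102722, 'fy': 431.1598945102722, 'cx': 255.0457516635656, 'cy': 183.482092196491, 'k1': -0.13667197816078855, 'position': array([0.3954, 0.12  , 1.2706]), 'orientation': array([ 0.1442, -0.1401, -1.569 ])}
dot1 0.81 [ 0.5305 -0.0055  0.0297]
dot3 0.81 [ 0.5305 -0.0055  0.0297]
dot5 0.81 [ 0.5305 -0.0055  0.0297]
touch_bar 0.79 [0.5225 0.0224 0.0187]
power_key 0.51 [0.5014 0.1273 0.0258]
lamp 0.82 [0.5172 0.068  0.0004]
mug 0.72 [ 0.7038 -0.0093 -0.0004]
stapler 0.97 [ 0.5703 -0.1775  0.004 ]
notebook 0.62 [ 0.4465  0.4682 -0.0013]
side {'fx': 433.5916256
[... 186 characters left out ...]
 0.8519, -0.1666, -0.3576])}
dot1 0.74 [ 0.5213 -0.0031  0.0234]
dot3 0.74 [ 0.5213 -0.0031  0.0234]
dot5 0.74 [ 0.5213 -0.0031  0.0234]
touch_bar 0.56 [0.5193 0.0196 0.0182]
power_key 0.47 [0.5003 0.1305 0.0244]
lamp 0.75 [ 0.5134  0.0705 -0.0031]
mug 0.58 [ 0.6998 -0.0089 -0.0014]
stapler 0.91 [ 0.567  -0.1777 -0.0067]
notebook 0.86 [ 0.4508  0.4698 -0.    ]
wrist {'fx': 330.8759206477217, 'fy': 330.8759206477217, 'cx': 259.63723886109756, 'cy': 192.7620445258478, 'k1': -0.08957178290475984, 'tool_from_camera': array([[ 0.0003,  0.9599,  0.2803,  0.0721],
       [ 1.    , -0.0004,  0.0002, -0.0004],
       [ 0.0003,  0.2803, -0.9599,  0.0306],
       [ 0.    ,  0.    ,  0.    ,  1.    ]])}
```

View pics/top0.png

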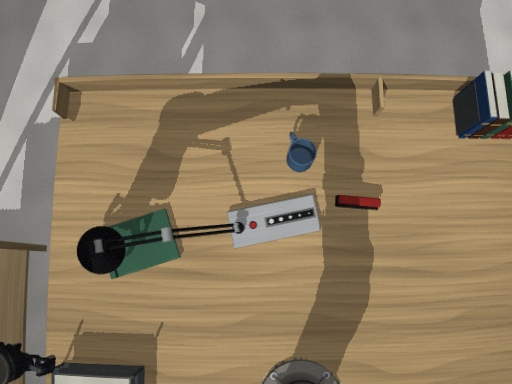

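View pics/side0.png

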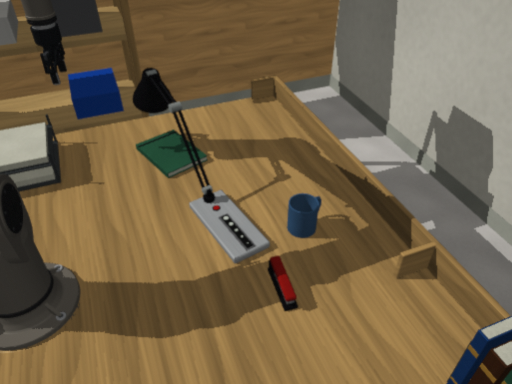

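The top view shows the base at about (275,220). The red key is at (253,225), and the dots run from (271,221), the largest, to (308,213), the smallest. This matches the networks: the bar centre is ≈ (0.521, 0.021), the key is 110 mm farther along (-0.18, 0.98), and dot1 is ≈ (0.531, -0.034). I'll raise the tool, align it with the bar, and move over it.

Call:
{"fn": "arm_command", "kwargs": {
  "plan": [
    {"claw": 1,"tz": -0.025,"az": -6.25},
    {"claw": 1,"tz": -0.025,"az": -6.25},
    {"claw": 1,"tz": -0.025,"az": -6.25},
    {"claw": 1,"tz": -0.025,"az": -6.25},
    {"claw": 1,"tx": -0.005,"ty": -0.02},
    {"claw": 1,"tx": -0.01,"ty": -0.034},
    {"claw": 1,"tx": -0.01,"ty": -0.034},
    {"claw": 1,"tx": -0.01,"ty": -0.034},
    {"claw": 1,"tx": -0.01,"ty": -0.034},
    {"claw": 1,"tx": -0.01,"ty": -0.034}
  ],
  "squeeze": 20
}}

```text
invalid input at $.plan[0]: expected keys claw, tx, ty, tz, ax, ay, az
```

Call:
{"fn": "arm_command", "kwargs": {
  "plan": [
    {"claw": 1,"tx": 0,"ty": 0,"tz": -0.025,"ax": 0,"ay": 0,"az": -6.25},
    {"claw": 1,"tx": 0,"ty": 0,"tz": -0.025,"ax": 0,"ay": 0,"az": -6.25},
    {"claw": 1,"tx": 0,"ty": 0,"tz": -0.025,"ax": 0,"ay": 0,"az": -6.25},
    {"claw": 1,"tx": 0,"ty": 0,"tz": -0.025,"ax": 0,"ay": 0,"az": -6.25},
    {"claw": 1,"tx": -0.005,"ty": -0.02,"tz": 0,"ax": 0,"ay": 0,"az": 0},
    {"claw": 1,"tx": -0.01,"ty": -0.034,"tz": 0,"ax": 0,"ay": 0,"az": 0},
    {"claw": 1,"tx": -0.01,"ty": -0.034,"tz": 0,"ax": 0,"ay": 0,"az": 0},
    {"claw": 1,"tx": -0.01,"ty": -0.034,"tz": 0,"ax": 0,"ay": 0,"az": 0},
    {"claw": 1,"tx": -0.01,"ty": -0.034,"tz": 0,"ax": 0,"ay": 0,"az": 0},
    {"claw": 1,"tx": -0.01,"ty": -0.034,"tz": 0,"ax": 0,"ay": 0,"az": 0}
  ],
  "squeeze": 20
}}

```text
clock: 2.33
tcp_pos: [0.2591, 0.4745, 0.5048]
orientation: [-0.285, 3.129, 0.001]
contact_force: [0.7, 0.1, 0.4]
grip_width: -0.0
gripper_force: 0.0
```

Call:
{"fn": "arm_command", "kwargs": {
  "plan": [
    {"claw": 1,"tx": -0.012,"ty": -0.036,"tz": 0,"ax": 0,"ay": 0,"az": 0},
    {"claw": 1,"tx": -0.012,"ty": -0.036,"tz": 0,"ax": 0,"ay": 0,"az": 0},
    {"claw": 1,"tx": -0.012,"ty": -0.036,"tz": 0,"ax": 0,"ay": 0,"az": 0},
    {"claw": 1,"tx": -0.012,"ty": -0.036,"tz": 0,"ax": 0,"ay": 0,"az": 0},
    {"claw": 1,"tx": -0.012,"ty": -0.036,"tz": 0,"ax": 0,"ay": 0,"az": 0},
    {"claw": 1,"tx": -0.012,"ty": -0.036,"tz": 0,"ax": 0,"ay": 0,"az": 0},
    {"claw": 1,"tx": -0.012,"ty": -0.036,"tz": 0,"ax": 0,"ay": 0,"az": 0},
    {"claw": 1,"tx": -0.012,"ty": -0.036,"tz": 0,"ax": 0,"ay": 0,"az": 0},
    {"claw": 1,"tx": -0.012,"ty": -0.036,"tz": 0,"ax": 0,"ay": 0,"az": 0},
    {"claw": 1,"tx": -0.012,"ty": -0.036,"tz": 0,"ax": 0,"ay": 0,"az": 0}
  ]
}}

```text
clock: 3.17
tcp_pos: [0.4419, 0.1418, 0.5051]
orientation: [-0.285, 3.128, 0.001]
contact_force: [1.0, 0.2, 0.5]
grip_width: 0.0001
gripper_force: 0.0
```

Call:
{"fn": "arm_command", "kwargs": {
  "plan": [
    {"claw": 1,"tx": -0.012,"ty": -0.036,"tz": 0,"ax": 0,"ay": 0,"az": 0},
    {"claw": 1,"tx": -0.012,"ty": -0.036,"tz": 0,"ax": 0,"ay": 0,"az": 0},
    {"claw": 1,"tx": -0.012,"ty": -0.036,"tz": 0,"ax": 0,"ay": 0,"az": 0},
    {"claw": 1,"tx": -0.012,"ty": -0.034,"tz": 0.01,"ax": 0,"ay": 0,"az": 0},
    {"claw": 1,"tx": -0.008,"ty": -0.03,"tz": 0.025,"ax": 0,"ay": 0,"az": 0},
    {"claw": 1,"tx": 0,"ty": -0.017,"tz": 0.035,"ax": 0,"ay": 0,"az": 0},
    {"claw": 1,"tx": 0,"ty": 0,"tz": 0.04,"ax": 0,"ay": 0,"az": 0},
    {"claw": 1,"tx": 0,"ty": 0,"tz": 0.04,"ax": 0,"ay": 0,"az": 0},
    {"claw": 1,"tx": 0,"ty": 0,"tz": 0.035,"ax": 0,"ay": 0,"az": 0},
    {"claw": 1,"tx": 0,"ty": 0,"tz": 0.02,"ax": 0,"ay": 0,"az": 0}
  ]
}}

```text
clock: 4.0
tcp_pos: [0.5293, -0.0319, 0.2961]
orientation: [0.284, -3.124, 0.0]
contact_force: [-0.1, 0.9, 0.2]
grip_width: 0.0
gripper_force: 0.0
```

```bash
python3 - <<'E'
from h import *
np.set_printoptions(precision=4,suppress=True)
r.grab_frame("wrist")
T=campose("wrist"); print(r.get_obs()["tcp_pos"]); save("wrist","w1.png")
for t in ["dot1","touch_bar","power_key","lamp"]:
    for d in r.tip_of(t,"wrist")[:5]:
        print(t,round(d["confidence"],2),(T@np.append(d["location"],1))[:3])
E
```

```text
[ 0.5285 -0.0316  0.2939]
dot1 0.96 [0.52   0.0245 0.0267]
dot1 0.83 [ 0.5252 -0.0055  0.0246]
dot1 0.73 [0.5263 0.0221 0.0162]
dot1 0.61 [ 0.5341 -0.03    0.026 ]
touch_bar 0.89 [0.524  0.0228 0.0196]
power_key 0.57 [0.4978 0.131  0.0221]
lamp 0.78 [ 0.5133  0.0711 -0.0001]
```

View pics/w1.png

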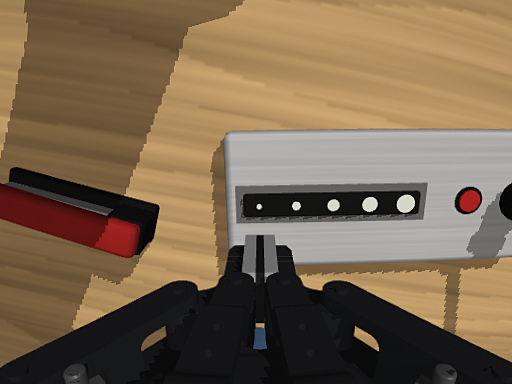

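The wrist view shows the dots at (259,207), (296,206), (333,205), (370,204) and (405,203), with the key at (469,200). I'll project these onto their known heights.

```bash
python3 - <<'E'
from h import *
np.set_printoptions(precision=4,suppress=True)
T=campose("wrist"); o=r.get_obs(); M=R.from_rotvec(o["orientation"]).as_matrix(); print(o["tcp_pos"],o["contact_force"])
im=cv2.imread("pics/w1.png",0)
g=np.array([[259,207],[296,206],[333,205],[370,204],[405,203]])
P=[]
for u,v in g:
    w=im[v-12:v+13,u-12:u+13]>150; n,l,s,c=cv2.connectedComponentsWithStats(w.astype(np.uint8))
    k=l[12,12]; uu,vv=c[k]+[u-12,v-12]; P.append(pix2plane("wrist",T,uu,vv,.027)); 
P=np.array(P); print(P,np.linalg.norm(np.diff(P,axis=0),axis=1)); print("key",pix2plane("wrist",T,469,200,.025))
G=o["tcp_pos"]+M@[0,0,.155]; print("grasp",G)
for p in P[[0,4]]: print("tool shift",M.T@(p-G))
E
```

```text
[ 0.5317 -0.032   0.3016] [ 0.088   0.1432 -0.3927]
[[ 0.5425 -0.0308  0.027 ]
 [ 0.5368 -0.0025  0.027 ]
 [ 0.5309  0.026   0.027 ]
 [ 0.525   0.0542  0.027 ]
 [ 0.5193  0.0827  0.027 ]] [0.0288 0.0291 0.0289 0.029 ]
key [0.5076 0.1361 0.025 ]
grasp [ 0.5322 -0.032   0.1466]
tool shift [-0.0099 -0.0007  0.1196]
tool shift [-0.0076  0.1151  0.1196]
```

The arm was still settling when that picture was taken, and the 28.9 mm spacing confirms it. I'll measure once more now that it's still.

```bash
python3 - <<'E'
from h import *
np.set_printoptions(precision=4,suppress=True)
r.grab_frame("wrist");r.grab_frame("wrist")
T=campose("wrist"); o=r.get_obs(); M=R.from_rotvec(o["orientation"]).as_matrix(); im=cv2.cvtColor(r.grab_frame("wrist"),cv2.COLOR_RGB2GRAY)
print(o["tcp_pos"],r.get_obs()["tcp_pos"],M)
n,l,s,c=cv2.connectedComponentsWithStats((im>150).astype(np.uint8))
c=np.array([c[k] for k in range(1,n) if 230<c[k][0]<430 and 190<c[k][1]<222 and 4<s[k][4]<500]); c=c[np.argsort(c[:,0])]; print(c)
P=np.array([pix2plane("wrist",T,*q,.027) for q in c]); print(P,np.linalg.norm(np.diff(P,axis=0),axis=1))
G=o["tcp_pos"]+M@[0,0,.155]; print("grasp",G)
for p in P[[0,-1]]: print("tool shift",M.T@(p-G))
E
```

```text
[ 0.5315 -0.032   0.3015] [ 0.5313 -0.0319  0.3013] [[-0.9835 -0.1806  0.0035]
 [-0.1806  0.9836  0.0007]
 [-0.0035  0.     -1.    ]]
[[260.05   195.4   ]
 [296.3889 194.6111]
 [332.9    194.03  ]
 [368.3232 193.2866]
 [403.3852 192.5738]]
[[ 0.5335 -0.0313  0.027 ]
 [ 0.5278 -0.0039  0.027 ]
 [ 0.5223  0.0238  0.027 ]
 [ 0.5166  0.051   0.027 ]
 [ 0.511   0.0785  0.027 ]] [0.028  0.0283 0.0278 0.028 ]
grasp [ 0.532  -0.0319  0.1465]
tool shift [-0.0011  0.0003  0.1195]
tool shift [0.0012 0.1123 0.1195]
```

The spacing is now exactly 28 mm, so the measurement holds, and the tool is already over dot1. The tips have to go 101 mm down to reach the bar. I'll go 90 mm first.

Call:
{"fn": "arm_command", "kwargs": {
  "plan": [
    {"claw": 1,"tx": 0,"ty": 0,"tz": 0.012,"ax": 0,"ay": 0,"az": 0},
    {"claw": 1,"tx": -0.001,"ty": 0,"tz": 0.018,"ax": 0,"ay": 0,"az": 0},
    {"claw": 1,"tx": 0,"ty": 0,"tz": 0.018,"ax": 0,"ay": 0,"az": 0},
    {"claw": 1,"tx": 0,"ty": 0,"tz": 0.015,"ax": 0,"ay": 0,"az": 0},
    {"claw": 1,"tx": 0,"ty": 0,"tz": 0.012,"ax": 0,"ay": 0,"az": 0},
    {"claw": 1,"tx": 0,"ty": 0,"tz": 0.008,"ax": 0,"ay": 0,"az": 0},
    {"claw": 1,"tx": 0,"ty": 0,"tz": 0.005,"ax": 0,"ay": 0,"az": 0},
    {"claw": 1,"tx": 0,"ty": 0,"tz": 0.002,"ax": 0,"ay": 0,"az": 0},
    {"claw": 1,"tx": 0,"ty": 0,"tz": 0,"ax": 0,"ay": 0,"az": 0},
    {"claw": 1,"tx": 0,"ty": 0,"tz": 0,"ax": 0,"ay": 0,"az": 0}
  ]
}}

```text
clock: 5.28
tcp_pos: [0.532, -0.0318, 0.2102]
orientation: [-0.284, 3.128, 0.0]
contact_force: [0.3, 1.1, -0.2]
grip_width: -0.0001
gripper_force: 0.0
```

```bash
python3 -c "
from h import *
for i in range(4):
    r.grab_frame('wrist'); o=r.get_obs(); print(o['clock'],o['tcp_pos'],o['contact_force'])"
```

```text
5.3333 [ 0.53203553 -0.03182504  0.21028087] [ 0.23613206  0.57714038 -0.54063395]
5.3833 [ 0.53204267 -0.03177503  0.21032027] [ 0.6434847  -0.30689906  0.71727829]
5.4333 [ 0.53199465 -0.03175251  0.21028635] [-0.00676518  0.202009    0.43280068]
5.4833 [ 0.53195142 -0.0317497   0.21023539] [-0.20393433  0.46272432 -0.01186677]
```

Call:
{"fn": "arm_command", "kwargs": {
  "plan": [
    {"claw": 1,"tx": 0,"ty": 0,"tz": 0.002,"ax": 0,"ay": 0,"az": 0},
    {"claw": 1,"tx": 0,"ty": 0,"tz": 0.0025,"ax": 0,"ay": 0,"az": 0},
    {"claw": 1,"tx": 0,"ty": 0,"tz": 0.002,"ax": 0,"ay": 0,"az": 0},
    {"claw": 1,"tx": 0,"ty": 0,"tz": 0.0015,"ax": 0,"ay": 0,"az": 0},
    {"claw": 1,"tx": 0,"ty": 0,"tz": 0.001,"ax": 0,"ay": 0,"az": 0},
    {"claw": 1,"tx": 0,"ty": 0,"tz": 0.001,"ax": 0,"ay": 0,"az": 0},
    {"claw": 1,"tx": 0,"ty": 0,"tz": 0.001,"ax": 0,"ay": 0,"az": 0},
    {"claw": 1,"tx": 0,"ty": 0,"tz": 0.0005,"ax": 0,"ay": 0,"az": 0},
    {"claw": 1,"tx": 0,"ty": 0,"tz": 0,"ax": 0,"ay": 0,"az": 0},
    {"claw": 1,"tx": 0,"ty": 0,"tz": 0,"ax": 0,"ay": 0,"az": 0}
  ]
}}

```text
clock: 6.32
tcp_pos: [0.5317, -0.0318, 0.1983]
orientation: [0.285, -3.129, -0.0]
contact_force: [-1.1, -0.6, 4.5]
grip_width: -0.0001
gripper_force: 1.9
```

```bash
python3 -c "
from h import *
for i in range(4):
    r.grab_frame('wrist'); o=r.get_obs(); print(o['clock'],o['tcp_pos'],o['contact_force'])"
```

```text
6.3667 [ 0.53162309 -0.03175986  0.19831001] [-1.41345041 -0.54840918  3.83599546]
6.4167 [ 0.5316605  -0.0317653   0.19830699] [-2.47421813  0.25907294  3.76488475]
6.4667 [ 0.53164594 -0.03179802  0.1982941 ] [-0.82203898  1.16565536  4.13128615]
6.5167 [ 0.53165325 -0.03176201  0.19827093] [-1.75662596  0.42667024  4.08342673]
```

Contact on dot1 is about 4 N. Next is the slide.

Call:
{"fn": "arm_command", "kwargs": {
  "plan": [
    {"claw": 1,"tx": 0,"ty": 0.003,"tz": 0,"ax": 0,"ay": 0,"az": 0},
    {"claw": 1,"tx": 0,"ty": 0.005,"tz": 0,"ax": 0,"ay": 0,"az": 0},
    {"claw": 1,"tx": 0,"ty": 0.006,"tz": 0,"ax": 0,"ay": 0,"az": 0},
    {"claw": 1,"tx": 0,"ty": 0.006,"tz": 0,"ax": 0,"ay": 0,"az": 0},
    {"claw": 1,"tx": 0,"ty": 0.006,"tz": 0,"ax": 0,"ay": 0,"az": 0},
    {"claw": 1,"tx": 0,"ty": 0.006,"tz": 0,"ax": 0,"ay": 0,"az": 0},
    {"claw": 1,"tx": 0,"ty": 0.006,"tz": 0,"ax": 0,"ay": 0,"az": 0},
    {"claw": 1,"tx": 0,"ty": 0.006,"tz": 0,"ax": 0,"ay": 0,"az": 0},
    {"claw": 1,"tx": 0,"ty": 0.006,"tz": 0,"ax": 0,"ay": 0,"az": 0},
    {"claw": 1,"tx": 0,"ty": 0.006,"tz": 0,"ax": 0,"ay": 0,"az": 0}
  ]
}}

```text
clock: 7.35
tcp_pos: [0.5215, 0.0239, 0.1982]
orientation: [0.285, -3.129, 0.0]
contact_force: [1.6, -3.6, 3.9]
grip_width: 0.0
gripper_force: 2.2
```

Call:
{"fn": "arm_command", "kwargs": {
  "plan": [
    {"claw": 1,"tx": 0,"ty": 0.006,"tz": 0,"ax": 0,"ay": 0,"az": 0},
    {"claw": 1,"tx": 0,"ty": 0.006,"tz": 0,"ax": 0,"ay": 0,"az": 0},
    {"claw": 1,"tx": 0,"ty": 0.006,"tz": 0,"ax": 0,"ay": 0,"az": 0},
    {"claw": 1,"tx": 0,"ty": 0.006,"tz": 0,"ax": 0,"ay": 0,"az": 0},
    {"claw": 1,"tx": 0,"ty": 0.006,"tz": 0,"ax": 0,"ay": 0,"az": 0},
    {"claw": 1,"tx": 0,"ty": 0.006,"tz": 0,"ax": 0,"ay": 0,"az": 0},
    {"claw": 1,"tx": 0,"ty": 0.006,"tz": 0,"ax": 0,"ay": 0,"az": 0},
    {"claw": 1,"tx": 0,"ty": 0.006,"tz": 0,"ax": 0,"ay": 0,"az": 0},
    {"claw": 1,"tx": 0,"ty": 0.005,"tz": 0,"ax": 0,"ay": 0,"az": 0},
    {"claw": 1,"tx": 0,"ty": 0.003,"tz": 0,"ax": 0,"ay": 0,"az": 0}
  ]
}}

```text
clock: 8.18
tcp_pos: [0.5113, 0.0793, 0.1981]
orientation: [0.286, -3.128, -0.0]
contact_force: [1.3, -3.3, 4.2]
grip_width: 0.0001
gripper_force: 2.1
```

```bash
python3 -c "
from h import *
for i in range(3):
    save('wrist','w2.png'); o=r.get_obs(); print(o['clock'],o['tcp_pos'],o['contact_force'])
r.grab_frame('side');T=campose('side')
for t in ['lamp','power_key','touch_bar']: print(t,[(T@np.append(d['location'],1))[:3] for d in r.tip_of(t,'side')[:1]])"
```

```text
8.2333 [0.51126891 0.07968517 0.19811385] [ 0.01481212 -1.36997424  3.95605359]
8.2833 [0.51127121 0.07957553 0.19810374] [0.16670099 0.47437713 3.98094931]
8.3333 [0.51129429 0.07949002 0.19813209] [-0.36330312  0.86447521  4.39892132]
lamp [array([ 0.51393805,  0.07484754, -0.00585131])]
power_key [array([0.5004852 , 0.12943917, 0.02664831])]
touch_bar [array([0.52116108, 0.02324916, 0.01784435])]
```

View pics/w2.png

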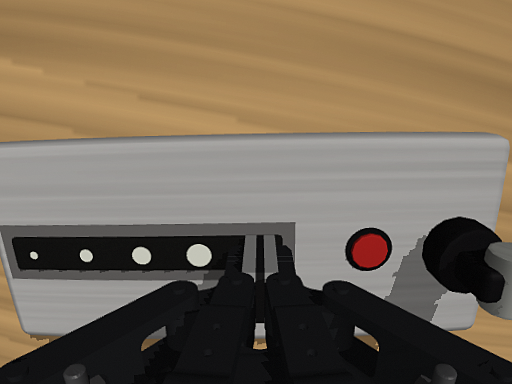

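The wrist view shows dots 1–4 at x = 34, 86, 142 and 199. The tips cover dot5 (about x = 258) and are clear of the key at (369,249). The force is about 4 N and the lamp hasn't moved, so I'll hand in.

```bash
python3 -c "
from bench import r
print(r.hand_in())"
```

```text
the job is handed in; nothing more can be done
None
```

I ran the closed fingertips from dot 1 to dot 5 at about 4 N and handed in with them still resting on dot 5, the key untouched and the lamp unmoved to within measurement; the hand-in returned no verdict.

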